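# Dial the code of the pigment lock box and take the jar out

## Task

Unlock the grey box by turning its three pointer dials one at a time, from left to right as you face its sloping panel: left dial to 2 o'clock, middle dial to 10 o'clock, right dial to 1 o'clock (12 o'clock is the long mark at the top of the slope). Then slide the lid fully back by its knob, take the jar out and set it down gently, upright, in the middle of the metal tray, leaving the dials on the code, the lid open, and the loose things at the desk's front edge where they are.

Things in the scene. Friction and masses are not known exactly. Their poses are not given: they have to be found in the camera images.
- lockbox: grey box fixed to the desk, its panel turned to the desk's left side; 230 (x) x 210 (y) x 70 mm; origin at the centre of its underside, x to its back, y to its left, z up. Its front 70 mm is a panel sloping up to the back at 30 deg, with three dials along y (left, as one faces the panel, = +y), ringed by hour marks (long at 12). Behind it a well under the sliding lid, then a flat deck that takes the open lid
- well_floor (a point): centre of the well's floor, 8 mm above the desk, in the box's frame; the well measures 73 mm along the box's x and 150 mm along y; its walls' top is 60 mm and the lid rails' top at its two sides 70 mm above the desk
- dial_left_grip (a point): left dial's bar grip, black, 34 mm long, 9 wide, reaching from 4 to 32 mm above the panel, on a disc 34 mm across, 4 high. The point is on the dial's axis, half-way along the bar, 24 mm above the panel. x = where the pointer points (bar's white-lined end), z = out of the panel along the dial's axis, 30 deg from vertical, leaning to the box's front. Dials stand 72 mm apart
- dial_middle_grip (a point): middle dial's bar grip, black, 34 mm long, 9 wide, reaching from 4 to 32 mm above the panel, on a disc 34 mm across, 4 high. The point is on the dial's axis, half-way along the bar, 24 mm above the panel. x = where the pointer points (bar's white-lined end), z = out of the panel along the dial's axis, 30 deg from vertical, leaning to the box's front. Dials stand 72 mm apart
- dial_right_grip (a point): right dial's bar grip, black, 34 mm long, 9 wide, reaching from 4 to 32 mm above the panel, on a disc 34 mm across, 4 high. The point is on the dial's axis, half-way along the bar, 24 mm above the panel. x = where the pointer points (bar's white-lined end), z = out of the panel along the dial's axis, 30 deg from vertical, leaning to the box's front. Dials stand 72 mm apart
- dial_left (a joint): angle of the left dial in rad: 0 = pointer at 12 o'clock (straight up the slope, at the long mark), growing clockwise as seen by someone facing the panel, 0.5236 per hour mark; limits -1.7 and 1.7; turns with light even friction (0.04 N m) and stays where left
- dial_middle (a joint): angle of the middle dial in rad: 0 = pointer at 12 o'clock (straight up the slope, at the long mark), growing clockwise as seen by someone facing the panel, 0.5236 per hour mark; limits -1.7 and 1.7; turns with light even friction (0.04 N m) and stays where left
- dial_right (a joint): angle of the right dial in rad: 0 = pointer at 12 o'clock (straight up the slope, at the long mark), growing clockwise as seen by someone facing the panel, 0.5236 per hour mark; limits -1.7 and 1.7; turns with light even friction (0.04 N m) and stays where left
- lid_knob (a point): black round knob, 18 mm across, on the middle of the aluminium lid (84 x 178 x 6 mm, lying on the box's top); the point lies on the knob's axis, 18 mm above the lid's upper face and 10 mm below the knob's top
- lid (a joint): how far the lid is slid to the back (the box's +x) in m: 0 shut, 0.072 fully open at its stop; friction about 1 N, stays where left. Inside, the dials' rings block it until all three dials are within about 0.18 rad of the code; forcing does not help
- jar_center (a point): centre of the loose, capped, straight pigment jar that stands upright in the box's well (hidden until the lid is open), 36 mm across, 51 mm tall, about 70 g; the point is half-way up on its axis, z along it
- tray: square aluminium tray fixed to the desk, 110 x 110 mm, rim 10 mm high, walls and floor 4 mm thick; origin at the centre of its underside
- loupe: bystander: black loupe, 37 mm across, 29 mm tall, loose near the desk's front edge; origin under its centre
- weight: bystander: brass weight, 22 mm across, 26 mm tall, loose near the desk's front edge; origin under its centre
- spool: bystander: thread spool, 27 mm across, 33 mm tall, loose near the desk's front edge; origin under its centre
- jar: the same jar as point jar_center: origin at the centre of its underside

How it is judged (in metres and radians):
On the way, in this order (a step that is already met when the one before it is completed fails the run):
1. the left dial is set to 2 o'clock (value of joint dial_left between 0.8972 and 1.1972 rad), for 0.2 s.
2. then the middle dial is set to 10 o'clock (value of joint dial_middle between -1.1972 and -0.8972 rad), for 0.2 s.
3. then the right dial is set to 1 o'clock, all three on the code (all of step 1 and all of step 2 and value of joint dial_right between 0.3736 and 0.6736 rad), for 0.2 s.
4. then the lid is slid fully back (value of joint lid above 0.065 m), for 0.2 s.
5. then the jar is lifted out of the box (height (world z) of jar_center above 0.075 m), for 0.1 s.
At the end, for the whole second after the job is handed in: all three dials within 0.15 rad of the code (left 1.047, middle -1.047, right 0.524), the lid at least 60 mm open, the jar standing upright (within 0.15 rad) and still on the tray's floor, its axis within 28 mm of the tray's centre (all of step 3 and value of joint lid above 0.06 m and horizontal distance between jar_center and tray below 0.028 m and height (world z) of jar_center below 0.034 m and angle between jar_center's own z axis and vertical below 0.15 rad and linear speed of jar below 0.02 m/s); the robot touches nothing.
It fails at once if a loose bystander is shifted by more than 25 mm (distance of any of loupe, weight, spool from where it was at the start of the episode above 0.025 m).
It fails at once if the jar is let go in the air, more than about 20 mm above where it would stand (height (world z) of jar_center above 0.05 m and contact force between the fingers and jar below 0.05 N).
It also fails if it takes over 67 s, if anything falls off the work surface, if the arm or the gripper's body presses on something with over 40 N, if the wrist force passes 120 N, or if a joint passes its speed limit or range.

## Robot

A 7-joint arm with a two-finger parallel gripper is mounted at the origin on a cart in front of the work surface, level with it; the furniture and walls round the work are solid. World frame = base frame: x ahead of the robot, y to its left, z up, the work surface at z = 0. Lengths are in mm, angles in rad, forces in N, time in s.
With the tool pointing down it reaches from about 400 to 875 mm from the base axis. Payload 4.4 kg.
Tool frame: the origin (TCP) lies at the very end of the fingers, on their centre line; the grasp point (between the pads) lies 19 mm behind it; z points along the fingers, x is the direction in which the jaws open and shut, and the axes are right-handed (so a half turn about z gives the same grasp; the last joint's range is limited). The gripper opens to 85 mm and grips with 20 to 120 N. Pads are 22 mm wide; open, the fingers measure 114 mm over their backs; the gripper's body (76 mm by 85 mm) begins 54 mm behind the grasp point. The pads swing forward as they close: fully open they stand 13 mm farther back than shut.
Start: joints at [1.232, 0.628, 0.038, 1.517, -0.027, 0.996, -0.02], TCP at [175.156, -625.97, 231.313] pointing down, gripper open.
Joint ranges: [-3.06, 3.06], [-0.37, 2.12], [-1.25, 1.32], [0.18, 2.47], [-1.1, 4.24], [0.23, 1.98], [-2.94, 2.94]. Speed limits (rad/s): [2.57, 2.57, 3.14, 3.14, 3.14, 3.14, 3.14].

## Interface

Orientations are given as [roll, pitch, yaw] about the fixed x, y, z axes, in that order (R = Rz(yaw) Ry(pitch) Rx(roll)).
In Python, from cell import ctrl, get_image, job, models gives the robot as it stands.
- The arm moves only by the tool move_arm, never from a script. Its argument "moves" is a list that holds one entry, the list of rows, each a list of 6 numbers: the shift along the tool's x, y, z in m, then the turn, a rotation vector about the tool's x, y, z in rad. A call has 1 to 20 rows; each row is the pose to reach, as a shift and turn from the pose commanded when the call began, along the tool's axes at that moment; what a row does not reach only later rows make up. A row lasts 1/8 s, in which the tool goes at most 62.5 mm and 10.7 degrees, less where a joint would pass 70% of its speed; a pose out of reach is approached as far as the arm can. A call with a gripper value outside its range is refused whole. "jaw" is the opening, from 0 (shut) to 1 (fully open), set as the call begins (left out, the last holds). The fingers move at their own pace and stop on an object; the grip force is fixed at half the most. Time passes only in rows, so rows that repeat a pose let the fingers close. It gives the time, the measured TCP pose, the force and the opening at its end, in the units of the state.
- ctrl.read_state(): the state, without advancing time (a new reading comes with each control period).
- get_image(name): name is "scene" or "top" or "wrist"; returns a dict with "color" (384x512x3 uint8, blue, green, red), "fov_y" (degrees; the focal length in pixels is half the picture's height over the tangent of half this angle, whatever the lens; pixels are square), "cx", "cy" (the principal point, pixels), "origin" and "orientation" of the camera in the world; the wrist camera has in their place "hand_eye" (4x4, takes a point from camera to tool coordinates, whose origin is the TCP and whose axes are the tool frame's). Camera axes: x right, y up, looking along -z (the intrinsics and any distortion apply to the point x, -y, -z); pixel columns grow to the right and rows downward; lengths in mm; the calibration is good to about 2 mm. A picture is of the moment at which its call begins: read the wrist's pose just before it. There is no depth.
- job.finish_job(): hands the job in, once; it reports no verdict.
Trained networks look in the newest picture that a camera, given by its name, has taken for a name from the list of things; names that differ only in an ending like _2 or _b are one class to them, and where a whole thing is asked for, a point or a joint stands for the part that bears it (a point fixed in the world has none). Each returns a list of dicts, best first, with "score" (0 to 1); they miss things now and then, are a little off and sometimes report something else, mostly with a low value. They report only what shows in the picture. A call takes as long as a camera call.
- models.cut_out(camera, thing): "pixels" (384x512 bool, what is visible of it) and "uv" ([column, row] in pixels, amid what is visible of it).
- models.place_of(camera, thing): "uv" ([column, row] in pixels: a listed point, or the origin of a listed thing).
The state is a dict: "clock": time; "qpos": joint angles; "qd": joint speeds; "tau": joint torques, N m; "eef_pos": TCP position; "tool_rot": TCP orientation; "force": force on the tool from outside, world axes, zero at the start; "torque": the same for the moment, N m; "width": finger opening in mm.
Only numpy, scipy, OpenCV 4.12 (cv2) and the standard library are available. Lean on these libraries where they do the work, as an engineer would, in place of code of your own. Each camera call takes 0.05 s, during which the arm holds its last target.

## Working session

There is one attempt and no reset: what is moved stays moved. The work goes in short steps, Python scripts to look and compute and a tool call to move; the robot and the scene stay as the last step left them, time stands still between calls to the robot, and variables do not carry over. Pictures are saved under pics/ and viewed, and the job is handed in when it is done.

Besides the shell and the picture viewer there is one more tool, called after ">>>" by a JSON object that holds its "method" and its "body", one argument or row to a line. move_arm: Moves the arm, as the interface text tells. Its arguments: {"type":"object","properties":{"moves":{"type":"array","items":{"type":"array","items":{"type":"array","items":{"type":"number"}}}},"jaw":{"type":"number"}},"required":["moves"]}

```bash
ls; mkdir -p pics; python3 - <<'E'
from cell import ctrl,get_image,job,models
import cv2
s=ctrl.read_state();print(s)
for n in ["scene","top","wrist"]:
    im=get_image(n);cv2.imwrite(f"pics/a_{n}.png",im["color"])
    print(n,{k:v for k,v in im.items() if k!="color"})
    for t in ["lockbox","dial_left_grip","dial_middle_grip","dial_right_grip","lid_knob","tray","loupe","weight","spool"]:
        print(t,[(p["uv"],round(p["score"],2)) for p in models.place_of(n,t)][:3])
E
```

```text
pics
{'clock': 0.0, 'qpos': array([ 1.2321866 ,  0.62938138,  0.03847381,  1.51838087, -0.02698135,
        0.99627007, -0.0199871 ]), 'qd': array([ 0.00081564, -0.00065481, -0.00020409, -0.00038781, -0.00063157,
        0.0005276 ,  0.0012336 ]), 'tau': array([ 6.29326018e-05, -5.63419175e+01,  1.22631177e+00, -1.93451160e+01,
        1.09681534e-02,  1.03109048e-02,  2.19728065e-06]), 'eef_pos': array([ 174.97048315, -625.35759266,  230.36270966]), 'tool_rot': array([ 3.14153099e+00,  1.91986829e-03, -1.29798967e+00]), 'force': array([-0.34113282, -0.73032805, -0.04971738]), 'torque': array([ 0.04782352,  0.01156631, -0.02096617]), 'width': 85.48693022972842}
scene {'fov_y': 44.90422070327147, 'cx': 257.3288753719364, 'cy': 187.52269171197713, 'origin': array([-100.67451595, -526.49143427,  594.76733946]), 'orientation': array([ 1.01919701, -0.02228403, -0.8345168 ])}
lockbox [([325.5, 237.7], 0.66)]
dial_left_grip [([304.7, 183.9], 0.63)]
dial_middle_grip [([290.5, 197.6], 0.69)]
dial_right_grip [([273.7, 217.8], 0.74)]
lid_knob [([331.0, 203.2], 0.9)]
tray [([223.3, 190.4], 0.7)]
[... 498 characters left out ...]
1.0, 171.4], 0.86)]
tray [([202.3, 173.9], 0.87)]
loupe [([331.4, 286.2], 0.63)]
weight [([261.8, 274.5], 0.61)]
spool [([294.0, 274.1], 0.45)]
wrist {'fov_y': 71.55150947821612, 'cx': 255.84336790423654, 'cy': 189.53777534558554, 'hand_eye': array([[ 9.99998711e-01,  4.98285138e-05, -1.60502280e-03,
        -5.63076556e-01],
       [-4.26542462e-04, -9.55369177e-01, -2.95414207e-01,
        -7.62516698e+01],
       [-1.54810936e-03,  2.95414511e-01, -9.55367924e-01,
        -1.43484959e+02],
       [ 0.00000000e+00,  0.00000000e+00,  0.00000000e+00,
         1.00000000e+00]])}
lockbox []
dial_left_grip []
dial_middle_grip []
dial_right_grip []
lid_knob []
tray []
loupe []
weight []
spool []
```

View images.

```bash
python3 - <<'E'
import cv2
for n,(x,y,w,h) in {"scene":(180,120,256,192),"top":(160,100,256,192)}.items():
    im=cv2.imread(f"pics/a_{n}.png");cv2.imwrite(f"pics/a_{n}_z.png",cv2.resize(im[y:y+h,x:x+w],None,fx=3,fy=3,interpolation=cv2.INTER_CUBIC))
E
```

```text
(no output)
```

View pics/a_scene.png

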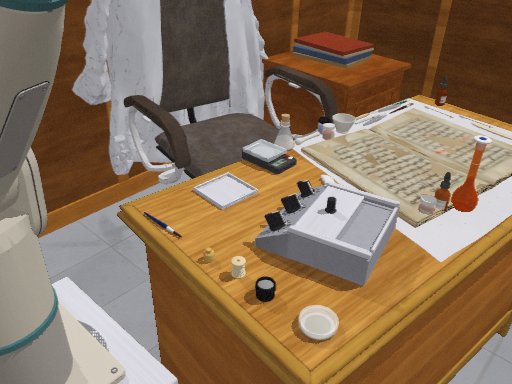

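View pics/a_top.png

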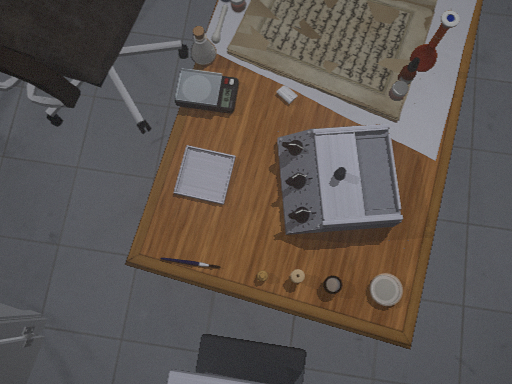

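```bash
ls pics
```

```text
a_scene.png
a_scene_z.png
a_top.png
a_top_z.png
a_wrist.png
```

View pics/a_scene_z.png

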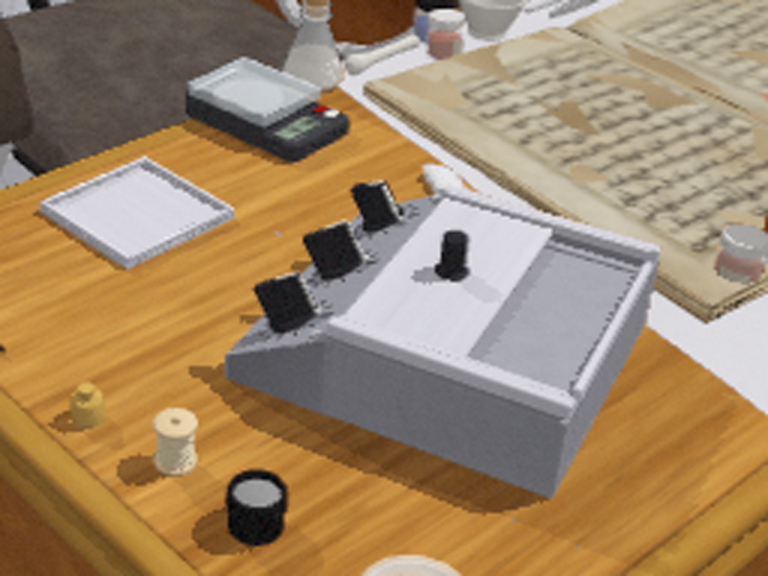

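View pics/a_top_z.png

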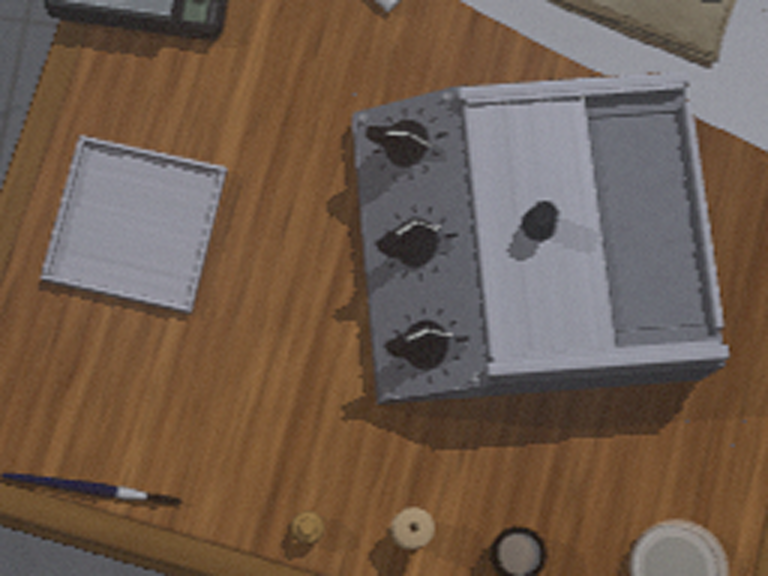

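```bash
cat > h.py <<'E'
import numpy as np, cv2
from scipy.spatial.transform import Rotation as R
from scipy.optimize import least_squares
from cell import ctrl,get_image,job,models
def cam(im,state=None):
    f=192/np.tan(np.radians(im["fov_y"]/2))
    K=np.array([[f,0,im["cx"]],[0,f,im["cy"]],[0,0,1]])
    if "origin" in im:
        Rc=R.from_euler("xyz",im["orientation"]).as_matrix();o=np.array(im["origin"])
    else:
        Rt=R.from_euler("xyz",state["tool_rot"]).as_matrix()
        H=np.array(im["hand_eye"]);Rc=Rt@H[:3,:3];o=state["eef_pos"]+Rt@H[:3,3]
    return K,Rc,o
def proj(c,P):
    K,Rc,o=c
    q=(np.atleast_2d(P)-o)@Rc
    q=q*[1,-1,-1]
    p=q@K.T
    return p[:,:2]/p[:,2:]
def ray(c,uv):
    K,Rc,o=c
    d=np.linalg.solve(K,[uv[0],uv[1],1.])*[1,-1,-1]
    d=Rc@d
    return o,d/np.linalg.norm(d)
def atz(c,uv,z):
    o,d=ray(c,uv);return o+d*(z-o[2])/d[2]
def tri(cs,uvs):
    A=np.zeros((3,3));b=np.zeros(3)
    for c,uv in zip(cs,uvs):
        o,d=ray(c,uv);M=np.eye(3)-np.outer(d,d);A+=M;b+=M@o
    p=np.linalg.solve(A,b)
    return p,[np.round(proj(c,p)[0]-uv,1) for c,uv in zip(cs,uvs)]
def shot(n,name=None):
    s=ctrl.read_state();im=get_image(n)
    if name: cv2.imwrite(f"pics/{name}.png",im["color"])
    return im,cam(im,s)
E
python3 - <<'E'
from h import *
np.set_printoptions(precision=1,suppress=True)
_,a=shot("scene");_,b=shot("top")
S={"left":([304.7,183.9],[290.2,147.7]),"mid":([290.5,197.6],[294.1,175.9]),"right":([273.7,217.8],[293,209.9]),"knob":([331,203.2],[341,171.4]),"tray":([223.3,190.4],[202.3,173.9]),"loupe":([263.6,292.6],[331.4,286.2]),"box":([325.5,237.7],[334.4,184.4])}
for k,v in S.items(): print(k,*tri([a,b],v))
print("spool",atz(b,[294,274],0),"weight",atz(b,[261.8,274.5],0))
# box corner fit. top-view pixels: front-left-bottom, front-right bottom; rear top corners
pts=[(160+355/3,100+115/3),(160+380/3,100+402/3),(160+727/3,100+352/3),(160+686/3,100+82/3)]
for p,z in zip(pts,[15,15,70,70]): print(atz(b,p,z))
E
```

```text
left [624.3 -20.5  65.9] [array([-2. ,  0.4]), array([ 1.8, -1.3])]
mid [563.9 -33.6  64.7] [array([-0.4,  0.1]), array([ 0.3, -0.2])]
right [498.  -42.2  50.1] [array([-1. ,  0.2]), array([ 0.8, -0.7])]
knob [ 580.9 -123.2   84. ] [array([-0.,  0.]), array([ 0., -0.])]
tray [556.1 161.8   1.1] [array([-0.1,  0. ]), array([ 0.1, -0.1])]
loupe [ 359.6 -141.1    8.7] [array([-0.3,  0. ]), array([ 0.2, -0.2])]
box [ 574.7 -124.     0.9] [array([-0.1,  0. ]), array([ 0.1, -0.1])]
spool [372.8 -62.7   0. ] weight [362.    3.1   0. ]
[655.4   9.9  15. ]
[450.9 -35.9  15. ]
[ 509.4 -254.9   70. ]
[ 692.8 -212.    70. ]
```

```bash
cat >> h.py <<'E'
def rowto(P,Rm,s=None):
    s=s or ctrl.read_state()
    Rt=R.from_euler("xyz",s["tool_rot"])
    d=Rt.inv().apply(np.array(P)-s["eef_pos"])/1000
    w=(Rt.inv()*R.from_matrix(Rm)).as_rotvec()
    print("row",np.round(d,4).tolist(),np.round(w,4).tolist())
def axes(yaw):
    bx=np.array([np.cos(yaw),np.sin(yaw),0]);by=np.array([-np.sin(yaw),np.cos(yaw),0]);bz=np.array([0,0,1.])
    n=-0.5*bx+np.sqrt(.75)*bz
    up=np.sqrt(.75)*bx+0.5*bz
    return bx,by,bz,n,up
def dialR(yaw,th):
    # tool x = by turned clockwise by th (bar along up turned cw by th), z=-n, pads close across bar
    bx,by,bz,n,up=axes(yaw)
    right=-by
    x=-(right*np.cos(th)-up*np.sin(th)); z=-n
    return np.column_stack([x,np.cross(z,x),z])
E
python3 - <<'E'
from h import *
yaw=np.radians(-77.3)
n=axes(yaw)[3];print(n)
rowto(np.array([564,-34,65])+100*n,dialR(yaw,0))
E
```

```text
[-0.1099231   0.48776727  0.8660254 ]
row [-0.5153, -0.5365, 0.0797] [-0.4179, 0.3971, -1.4819]
```

>>> {"method": "move_arm", "body": {
  "moves": [
    [[-0.515,-0.536,0.08,-0.418,0.397,-1.482],[-0.515,-0.536,0.08,-0.418,0.397,-1.482],[-0.515,-0.536,0.08,-0.418,0.397,-1.482],[-0.515,-0.536,0.08,-0.418,0.397,-1.482],[-0.515,-0.536,0.08,-0.418,0.397,-1.482],[-0.515,-0.536,0.08,-0.418,0.397,-1.482],[-0.515,-0.536,0.08,-0.418,0.397,-1.482],[-0.515,-0.536,0.08,-0.418,0.397,-1.482],[-0.515,-0.536,0.08,-0.418,0.397,-1.482],[-0.515,-0.536,0.08,-0.418,0.397,-1.482],[-0.515,-0.536,0.08,-0.418,0.397,-1.482],[-0.515,-0.536,0.08,-0.418,0.397,-1.482],[-0.515,-0.536,0.08,-0.418,0.397,-1.482],[-0.515,-0.536,0.08,-0.418,0.397,-1.482]]
  ],
  "jaw": 0.45
}}

```text
clock: 3.35
eef_pos: [552.2, 13.8, 151.3]
tool_rot: [2.617, 0.001, 0.221]
force: [-0.1, -0.0, 0.2]
width: 38.5
```

```bash
python3 - <<'E'
from h import *
s=ctrl.read_state();print(s["clock"],s["eef_pos"],s["tool_rot"],s["qpos"],s["width"],s["qd"])
im,c=shot("wrist","b_wrist")
for t in ["dial_left_grip","dial_middle_grip","dial_right_grip","lid_knob"]:
    print(t,[(p["uv"],round(p["score"],2)) for p in models.place_of("wrist",t)][:3])
yaw=np.radians(-77.3);rowto(np.array([564,-34,65])+100*axes(yaw)[3],dialR(yaw,0))
E
```

```text
3.35 [552.22565511  13.83142619 151.2690309 ] [2.61710554e+00 9.39790004e-04 2.21412586e-01] [-0.43050675  0.66083408  0.05191497  1.92393046  0.71373563  0.79155175
 -0.73679889] 38.47541363946038 [ 0.02002397 -0.01540884  0.0193873   0.02413382  0.00258073 -0.00111513
 -0.00104048]
dial_left_grip [([327.6, 182.0], 0.92)]
dial_middle_grip [([252.8, 184.1], 0.85)]
dial_right_grip [([175.9, 185.3], 0.75), ([252.3, 255.0], 0.51), ([251.9, 202.6], 0.22)]
lid_knob [([255.1, 253.9], 0.71)]
row [0.0012, -0.0013, -0.0006] [0.0005, 0.0009, -0.0013]
```

View pics/b_wrist.png

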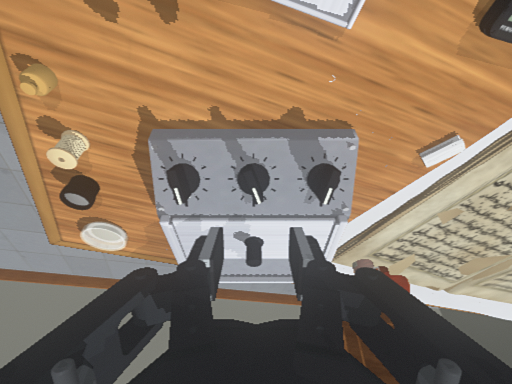

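```bash
python3 - <<'E'
import cv2
im=cv2.imread("pics/b_wrist.png");cv2.imwrite("pics/b_z.png",cv2.resize(im[110:225,140:370],None,fx=3.4,fy=3.4,interpolation=cv2.INTER_CUBIC))
E
```

```text
(no output)
```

View pics/b_z.png

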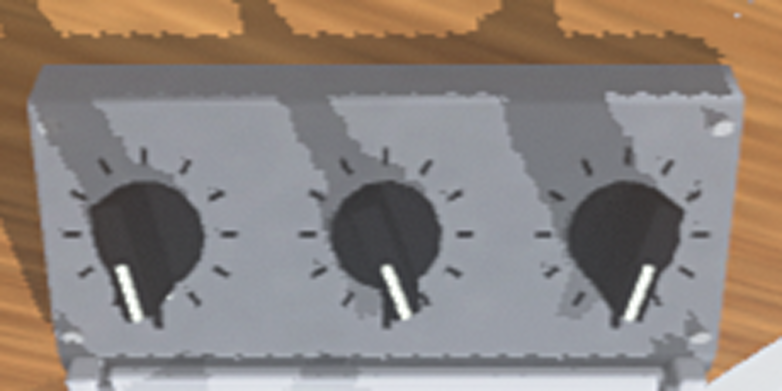

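```bash
cat > fit.py <<'E'
from h import *
np.set_printoptions(precision=2,suppress=True)
_,a=shot("scene");_,b=shot("top")
im,w=shot("wrist")
z=lambda u,v:np.array([140+(u+.5)/3.4-.5,110+(v+.5)/3.4-.5])
ring={-1:z(150.5,234),0:z(386,234),1:z(621.5,234)}
grips={1:([304.7,183.9],[290.2,147.7],[327.6,182]),0:([290.5,197.6],[294.1,175.9],[252.8,184.1]),-1:([273.7,217.8],[293,209.9],[175.9,185.3])}
def pts(p):
    x,y,yaw,z0=p
    bx,by,bz,n,up=axes(yaw)
    P={}
    for i in (-1,0,1): P[i]=np.array([x,y,z0])+by*72*i
    return P,n,up,by
def res(p):
    P,n,up,by=pts(p);r=[]
    for i in P:
        r.append((proj(w,P[i])[0]-ring[i])*2)
        for c,uv,k in zip((a,b,w),grips[i],(.5,.5,.3)): r.append((proj(c,P[i]+24*n)[0]-uv)*k)
    return np.concatenate(r)
f=least_squares(res,[564,-45,np.radians(-77.3),45],loss="soft_l1")
print(f.x,np.degrees(f.x[2]));print(res(f.x).reshape(-1,8))
P,n,up,by=pts(f.x)
for i in P: print(i,P[i],P[i]+24*n)
# pointer angles: intersect with plane 32 above panel
lines={-1:(z(119,266),z(137,321)),0:(z(385,267),z(406,319)),1:(z(650,267),z(627,321))}
for i in P:
    q=[]
    for uv in lines[i]:
        o,d=ray(w,uv);q.append(o+d*(np.dot(P[i]+32*n-o,n)/np.dot(d,n))-P[i])
    d=q[1]-q[0];print(i,"len",np.linalg.norm(d),"angle cw",np.arctan2(d@-by,d@up), [ (v@-by,v@up) for v in q])
uv=[255.1,253.9]
print(tri([a,b],[[331,203.2],[341,171.4]])[0],tri([a,b,w],[[331,203.2],[341,171.4],uv]))
# well etc in box frame
bx=axes(f.x[2])[0]
for nme,q in dict(knob=[580.9,-123.2],box=[574.7,-124]).items():
    d=np.array([*q,0])-P[0];print(nme,"box rel dial",d@bx,d@by)
E
python3 fit.py
```

```text
[563.46 -44.06  -1.35  41.61] -77.30582571896758
[[ 0.19 -0.04 -0.47 -1.04  1.89  1.13  0.48 -0.12]
 [-0.01 -0.02 -0.89  0.66 -0.29  0.7   0.03  0.24]
 [-0.15  0.   -0.85 -0.02  0.08 -2.06  0.22  0.88]]
-1 [493.22 -59.88  41.61] [490.58 -48.17  62.4 ]
0 [563.46 -44.06  41.61] [560.82 -32.35  62.4 ]
1 [633.7  -28.23  41.61] [631.06 -16.53  62.4 ]
-1 len 16.359717502013922 angle cw -0.2193155481450072 [(np.float64(0.4527607767732713), np.float64(0.551913611760007)), (np.float64(-3.1064858198355325), np.float64(16.519760066752905))]
0 len 16.15564444120791 angle cw -0.3657723253829063 [(np.float64(-0.06263505703357025), np.float64(0.8219710946667416)), (np.float64(-5.841034670246963), np.float64(15.90888413944656))]
1 len 16.479267266361592 angle cw 0.3133422765259402 [(np.float64(-0.2929747663754394), np.float64(0.8071062651316883)), (np.float64(4.786592742952205), np.float64(16.483975963970153))]
[ 580.88 -123.24   83.96] (array([ 582.03, -122.98,   83.35]), [array([ 0.2, -0. ]), array([-0.1, -0.5]), array([-1. , -0.3])])
knob box rel dial 81.04135362221581 -0.3774868303211185
box box rel dial 80.4593676565604 -6.60173717359775
```

```bash
cat > pl.py <<'E'
from h import *
yaw=-1.3492442
bx,by,bz,n,up=axes(yaw)
P={-1:np.array([493.22,-59.88,41.61]),0:np.array([563.46,-44.06,41.61]),1:np.array([633.7,-28.23,41.61])}
E
python3 - <<'E'
from pl import *
print(yaw)
rowto(P[1]+55*n,dialR(yaw,.313));rowto(P[1]+8*n,dialR(yaw,.313))
E
```

```text
-1.3492442
row [0.07, -0.004, 0.0697] [0.0001, 0.0002, 0.3123]
row [0.07, -0.004, 0.1167] [0.0001, 0.0002, 0.3123]
```

>>> {"method": "move_arm", "body": {
  "moves": [
    [[0.07,-0.004,0.06,0,0,0.313],[0.07,-0.004,0.07,0,0,0.313],[0.07,-0.004,0.07,0,0,0.313],[0.07,-0.004,0.1,0,0,0.313],[0.07,-0.004,0.116,0,0,0.313],[0.07,-0.004,0.116,0,0,0.313],[0.07,-0.004,0.116,0,0,0.313]]
  ]
}}

```text
clock: 4.62
eef_pos: [633.2, -22.6, 49.7]
tool_rot: [2.64, -0.155, -0.051]
force: [-0.3, 0.0, -0.5]
width: 38.0
```

```bash
python3 - <<'E'
from pl import *
rowto(P[1]+8*n,dialR(yaw,.313))
rowto(P[1]+8*n,dialR(yaw,1.047))
shot("wrist","c_w")
shot("scene","c_s")
E
```

```text
row [-0.0004, 0.001, 0.0018] [-0.001, -0.0011, 0.0004]
row [-0.0004, 0.001, 0.0018] [-0.0013, -0.0007, 0.7344]
```

View pics/c_w.png

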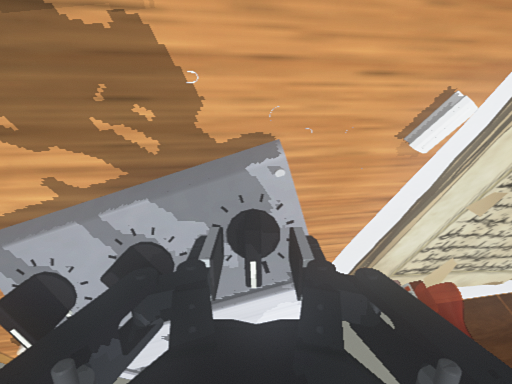

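View pics/c_s.png

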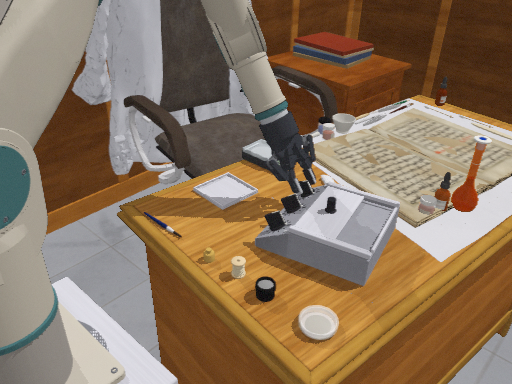

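>>> {"method": "move_arm", "body": {
  "moves": [
    [[0,0.001,0.001,0,0,0],[0,0.001,0.001,0,0,0],[0,0.001,0.001,0,0,0],[0,0.001,0.001,0,0,0],[0,0.001,0.001,0,0,0],[0,0.001,0.001,0,0,0.15],[0,0.001,0.001,0,0,0.3],[0,0.001,0.001,0,0,0.45],[0,0.001,0.001,0,0,0.6],[0,0.001,0.001,0,0,0.734],[0,0.001,0.001,0,0,0.734],[0,0.001,0.001,0,0,0.734],[0,0.001,0.001,0,0,0.734],[0,0.001,0.001,0,0,0.734]]
  ],
  "jaw": 0
}}

```text
clock: 6.48
eef_pos: [631.2, -24.4, 48.6]
tool_rot: [2.858, -0.446, -0.761]
force: [-5.0, 2.7, 6.3]
width: 7.6
```

```bash
python3 - <<'E'
from pl import *
s=ctrl.read_state();print(s["width"],s["force"],s["torque"])
rowto(P[1]+8*n,dialR(yaw,1.047))
rowto(P[1]+55*n,dialR(yaw,1.047))
rowto(P[0]+55*n,dialR(yaw,-.366))
rowto(P[0]+8*n,dialR(yaw,-.366))
E
```

```text
7.624215581777 [-4.96298989  2.74968824  6.25064257] [ 0.47383974  0.96305723 -0.44470471]
row [0.001, -0.0013, 0.0003] [0.0022, 0.0016, 0.0006]
row [0.0009, -0.0012, -0.0467] [0.0022, 0.0016, 0.0006]
row [-0.0351, 0.0612, -0.0465] [0.0007, 0.0029, -1.4124]
row [-0.035, 0.0611, 0.0005] [0.0007, 0.0029, -1.4124]
```

>>> {"method": "move_arm", "body": {
  "moves": [
    [[0,0,0,0,0,0],[0,0,0,0,0,0],[0,0,0,0,0,0],[0,0,-0.025,0,0,0],[0,0,-0.047,0,0,0],[0,0,-0.08,0,0,0],[-0.034,0.061,-0.08,0,0,-1.413],[-0.034,0.061,-0.08,0,0,-1.413],[-0.034,0.061,-0.08,0,0,-1.413],[-0.034,0.061,-0.08,0,0,-1.413],[-0.034,0.061,-0.08,0,0,-1.413],[-0.034,0.061,-0.08,0,0,-1.413],[-0.034,0.061,-0.08,0,0,-1.413],[-0.034,0.061,-0.08,0,0,-1.413],[-0.034,0.061,-0.08,0,0,-1.413],[-0.034,0.061,-0.08,0,0,-1.413]]
  ],
  "jaw": 0.45
}}

```text
clock: 8.48
eef_pos: [556.3, -2.2, 118.3]
tool_rot: [2.647, 0.179, 0.54]
force: [-0.6, 0.2, -0.4]
width: 38.3
```

```bash
python3 - <<'E'
from pl import *
s=ctrl.read_state();print(s["clock"],s["width"],s["force"],s["qpos"])
rowto(P[0]+8*n,dialR(yaw,-.366))
im,c=shot("wrist","d_w")
print({i:proj(c,P[i]) for i in P},proj(c,np.array([P[1]+32*n+17*(up*.5-by*.866)])))
cv2.imwrite("pics/d_z.png",cv2.resize(im["color"][100:290,100:420],None,fx=2.5,fy=2.5,interpolation=cv2.INTER_CUBIC))
E
```

```text
8.475 38.30747039143747 [-0.56642596  0.20211004 -0.38194636] [-0.36247784  0.71244591 -0.00542287  1.94417632  0.81765336  0.75121102
 -0.46535712]
row [-0.0015, -0.0023, 0.0797] [0.0001, 0.0, -0.0018]
{-1: array([[176.9642173 , 162.75866075]]), 0: array([[253.32787811, 190.58969291]]), 1: array([[325.09004652, 216.73608453]])} [[314.09913457 234.96722821]]
```

View pics/d_z.png

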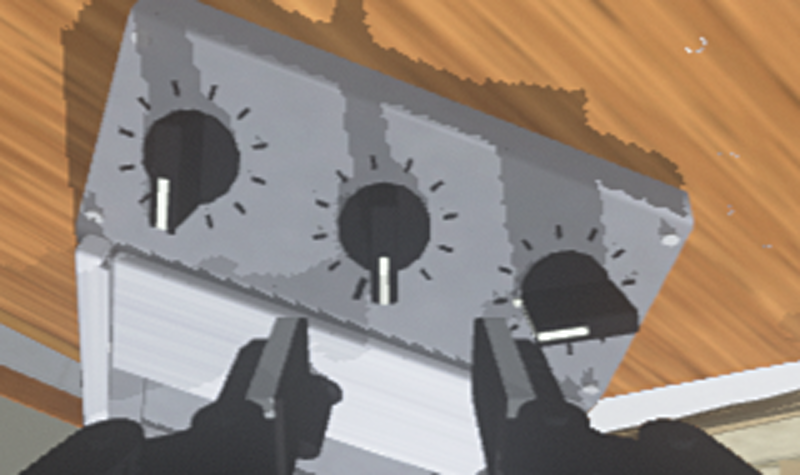

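```bash
cat >> pl.py <<'E'
def ang(c,i,uv0,uv1):
    q=[]
    for uv in (uv0,uv1):
        o,d=ray(c,uv);q.append(o+d*(np.dot(P[i]+32*n-o,n)/np.dot(d,n))-P[i])
    d=q[1]-q[0];print(i,np.linalg.norm(d),"angle",np.arctan2(d@-by,d@up),[(round(v@-by,1),round(v@up,1)) for v in q])
E
python3 - <<'E'
from pl import *
_,c=shot("wrist")
z=lambda u,v:np.array([100+(u+.5)/2.5-.5,100+(v+.5)/2.5-.5])
ang(c,1,z(589,330),z(540,339))
ang(c,0,z(385,258),z(385,303))
E
```

```text
1 16.253553098862778 angle 1.001741745152149 [(np.float64(-0.4), np.float64(-0.5)), (np.float64(13.3), np.float64(8.2))]
0 15.56292020751887 angle -0.36309784271872914 [(np.float64(-0.7), np.float64(-0.1)), (np.float64(-6.2), np.float64(14.5))]
```

>>> {"method": "move_arm", "body": {
  "moves": [
    [[-0.001,-0.002,0.025,0,0,0],[-0.001,-0.002,0.05,0,0,0],[-0.001,-0.002,0.079,0,0,0],[-0.001,-0.002,0.079,0,0,0],[-0.001,-0.002,0.079,0,0,0]]
  ]
}}

```text
clock: 9.2
eef_pos: [563.3, -38.8, 49.6]
tool_rot: [2.647, 0.179, 0.543]
force: [-0.7, 0.1, 0.9]
width: 38.9
```

```bash
python3 - <<'E'
from pl import *
rowto(P[0]+8*n,dialR(yaw,-.366))
rowto(P[0]+8*n,dialR(yaw,-1.047))
E
```

```text
row [-0.0011, 0.0001, 0.0015] [-0.0, -0.0011, 0.0001]
row [-0.0011, 0.0001, 0.0015] [0.0004, -0.0011, -0.6809]
```

>>> {"method": "move_arm", "body": {
  "moves": [
    [[-0.001,0,0.001,0,0,0],[-0.001,0,0.001,0,0,0],[-0.001,0,0.001,0,0,0],[-0.001,0,0.001,0,0,0],[-0.001,0,0.001,0,0,0],[-0.001,0,0.001,0,0,-0.15],[-0.001,0,0.001,0,0,-0.3],[-0.001,0,0.001,0,0,-0.45],[-0.001,0,0.001,0,0,-0.6],[-0.001,0,0.001,0,0,-0.69],[-0.001,0,0.001,0,0,-0.69],[-0.001,0,0.001,0,0,-0.69],[-0.001,0,0.001,0,0,-0.69]]
  ],
  "jaw": 0
}}

```text
clock: 10.82
eef_pos: [562.6, -39.7, 49.2]
tool_rot: [2.863, 0.449, 1.212]
force: [-2.0, 2.2, 5.2]
width: 7.9
```

```bash
python3 - <<'E'
from pl import *
rowto(P[0]+8*n,dialR(yaw,-1.047))
rowto(P[-1]+88*n,dialR(yaw,-.219))
E
```

```text
row [-0.0002, -0.0, 0.0008] [0.0012, -0.0013, 0.0074]
row [-0.0356, -0.0626, -0.0793] [0.0005, -0.0017, 0.8354]
```

>>> {"method": "move_arm", "body": {
  "moves": [
    [[0,0,0,0,0,0],[0,0,0,0,0,0],[0,0,0,0,0,0],[0,0,-0.025,0,0,0],[0,0,-0.047,0,0,0],[0,0,-0.079,0,0,0],[-0.036,-0.063,-0.079,0,0,0.835],[-0.036,-0.063,-0.079,0,0,0.835],[-0.036,-0.063,-0.079,0,0,0.835],[-0.036,-0.063,-0.079,0,0,0.835],[-0.036,-0.063,-0.079,0,0,0.835],[-0.036,-0.063,-0.079,0,0,0.835],[-0.036,-0.063,-0.079,0,0,0.835]]
  ],
  "jaw": 0.45
}}

```text
clock: 12.45
eef_pos: [482.8, -18.3, 117.0]
tool_rot: [2.629, 0.111, 0.415]
force: [-0.0, 0.6, -0.1]
width: 38.3
```

```bash
python3 - <<'E'
from pl import *
rowto(P[-1]+8*n,dialR(yaw,-.219))
im,c=shot("wrist","e_w")
cv2.imwrite("pics/e_z.png",cv2.resize(im["color"][100:290,140:460],None,fx=2.5,fy=2.5,interpolation=cv2.INTER_CUBIC))
E
```

```text
row [0.0011, -0.0004, 0.0787] [-0.0, 0.0, 0.0037]
```

View pics/e_z.png

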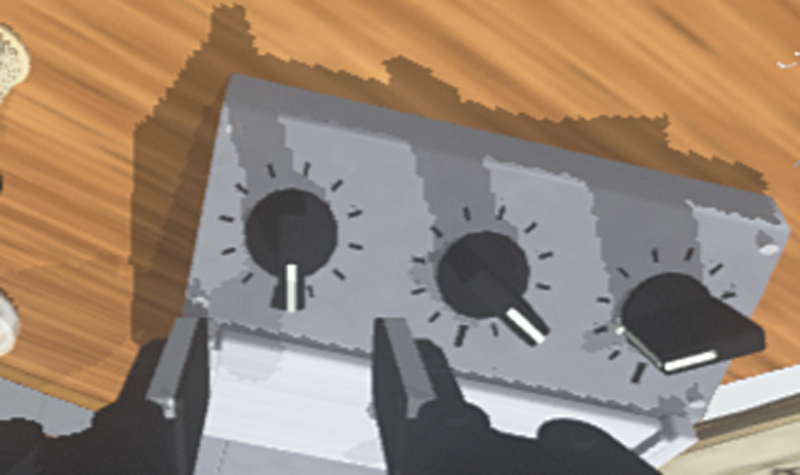

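```bash
python3 - <<'E'
from pl import *
_,c=shot("wrist")
z=lambda u,v:np.array([140+(u+.5)/2.5-.5,100+(v+.5)/2.5-.5])
ang(c,1,z(716,354),z(666,367))
ang(c,0,z(508,312),z(540,343))
ang(c,-1,z(291,265),z(292,310))
E
```

```text
1 16.484431623513085 angle 1.0497653957116704 [(np.float64(-0.3), np.float64(-0.3)), (np.float64(14.0), np.float64(7.9))]
0 16.10979159715561 angle -1.0294362738023066 [(np.float64(-0.3), np.float64(0.5)), (np.float64(-14.1), np.float64(8.8))]
-1 15.588216820982757 angle -0.24422683489093966 [(np.float64(0.0), np.float64(0.2)), (np.float64(-3.8), np.float64(15.3))]
```

>>> {"method": "move_arm", "body": {
  "moves": [
    [[0.001,0,0.025,0,0,0.004],[0.001,0,0.05,0,0,0.004],[0.001,0,0.078,0,0,0.004],[0.001,0,0.078,0,0,0.004],[0.001,0,0.078,0,0,0.004]]
  ]
}}

```text
clock: 13.18
eef_pos: [492.5, -55.4, 49.7]
tool_rot: [2.629, 0.108, 0.411]
force: [0.5, 0.1, 0.3]
width: 38.6
```

```bash
python3 - <<'E'
from pl import *
rowto(P[-1]+8*n,dialR(yaw,-.219))
rowto(P[-1]+8*n,dialR(yaw,.524))
E
```

```text
row [-0.0002, -0.0002, 0.0013] [-0.0003, -0.0006, -0.0015]
row [-0.0002, -0.0002, 0.0013] [-0.0005, -0.0005, 0.7415]
```

>>> {"method": "move_arm", "body": {
  "moves": [
    [[0,0,0.001,0,0,0],[0,0,0.001,0,0,0],[0,0,0.001,0,0,0],[0,0,0.001,0,0,0],[0,0,0.001,0,0,0],[0,0,0.001,0,0,0.15],[0,0,0.001,0,0,0.3],[0,0,0.001,0,0,0.45],[0,0,0.001,0,0,0.6],[0,0,0.001,0,0,0.742],[0,0,0.001,0,0,0.742],[0,0,0.001,0,0,0.742],[0,0,0.001,0,0,0.742]]
  ],
  "jaw": 0
}}

```text
clock: 14.8
eef_pos: [490.8, -56.4, 49.3]
tool_rot: [2.677, -0.252, -0.244]
force: [-5.5, 2.7, 8.2]
width: 7.7
```

```bash
python3 - <<'E'
from pl import *
rowto(P[-1]+8*n,dialR(yaw,.524))
k=np.array([581.5,-123.1,84])
# lid push/knob pose: tool vertical; tool x along box y
Rv=np.column_stack([by,np.cross([0,0,-1.],by),[0,0,-1.]])
rowto(k+[0,0,60],Rv)
rowto(P[-1]+90*n,dialR(yaw,.524))
E
```

```text
row [0.0011, -0.0012, 0.0006] [0.0012, 0.0012, -0.0007]
row [0.1244, 0.0678, -0.0396] [0.5123, -0.1359, -0.513]
row [0.001, -0.0011, -0.0814] [0.0012, 0.0012, -0.0007]
```

>>> {"method": "move_arm", "body": {
  "moves": [
    [[0,0,0,0,0,0],[0,0,0,0,0,0],[0,0,0,0,0,0],[0,0,-0.025,0,0,0],[0,0,-0.05,0,0,0],[0,0,-0.08,0,0,0],[0.124,0.068,-0.04,0.512,-0.136,-0.513],[0.124,0.068,-0.04,0.512,-0.136,-0.513],[0.124,0.068,-0.04,0.512,-0.136,-0.513],[0.124,0.068,-0.04,0.512,-0.136,-0.513],[0.124,0.068,-0.04,0.512,-0.136,-0.513],[0.124,0.068,-0.04,0.512,-0.136,-0.513],[0.124,0.068,-0.04,0.512,-0.136,-0.513]]
  ],
  "jaw": 0.45
}}

```text
clock: 16.42
eef_pos: [581.8, -122.9, 143.0]
tool_rot: [-3.141, -0.0, 0.22]
force: [-0.6, 0.5, 0.4]
width: 38.3
```

```bash
python3 - <<'E'
from pl import *
im,c=shot("wrist","f_w")
k=np.array([581.5,-123.1,84])
p=models.place_of("wrist","lid_knob");print([(q["uv"],q["score"]) for q in p],proj(c,k))
_,a=shot("scene");_,b=shot("top")
print(tri([a,b,c],[[331,203.2],[341,171.4],p[0]["uv"]]))
Rv=np.column_stack([by,np.cross([0,0,-1.],by),[0,0,-1.]])
rowto([*k[:2],73],Rv)
E
```

```text
[([253.9, 207.7], 0.59)] [[254.33451522 205.00606082]]
(array([ 580.91391539, -123.90423558,   84.61634519]), [array([ 0.3, -0.2]), array([ 0.4, -0.1]), array([-0.5, -1.7])])
row [-0.0014, 0.0023, 0.0706] [0.0001, -0.0007, 0.0043]
```

View pics/f_w.png

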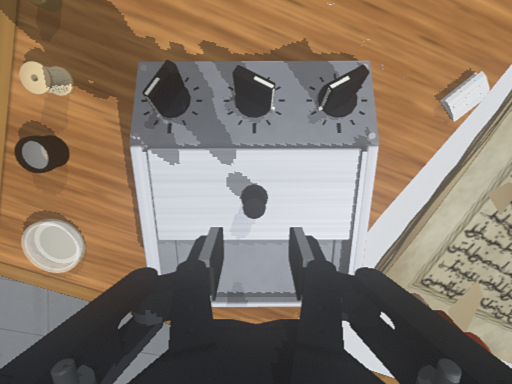

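>>> {"method": "move_arm", "body": {
  "moves": [
    [[-0.001,0.003,0.035,0,0,0],[-0.001,0.003,0.069,0,0,0],[-0.001,0.003,0.069,0,0,0],[-0.001,0.003,0.069,0,0,0]]
  ]
}}

```text
clock: 17.12
eef_pos: [583.1, -125.0, 75.7]
tool_rot: [3.141, -0.003, 0.224]
force: [-0.1, -0.4, 0.6]
width: 38.1
```

>>> {"method": "move_arm", "body": {
  "moves": [
    [[0,0,0,0,0,0],[0,0,0,0,0,0],[0,0,0,0,0,0],[0,0,0,0,0,0],[0,0,0,0,0,0],[0,0.015,0,0,0,0],[0,0.03,0,0,0,0],[0,0.045,0,0,0,0],[0,0.06,0,0,0,0],[0,0.068,0,0,0,0],[0,0.072,0,0,0,0],[0,0.073,0,0,0,0],[0,0.073,0,0,0,0]]
  ],
  "jaw": 0
}}

```text
clock: 18.75
eef_pos: [596.9, -196.7, 76.2]
tool_rot: [-3.141, 0.001, 0.222]
force: [-5.1, 1.6, 7.0]
width: 15.6
```

```bash
python3 - <<'E'
from pl import *
s=ctrl.read_state();print(s["force"],s["width"],s["eef_pos"],(s["eef_pos"]-[581.5,-123.1,84])@bx)
im,c=shot("wrist","g_w");shot("scene","g_s")
E
```

```text
[-5.13618486  1.56943921  7.00782521] 15.559466821963774 [ 596.9155405  -196.69634975   76.21085543] 75.18494864127682
```

View pics/g_w.png

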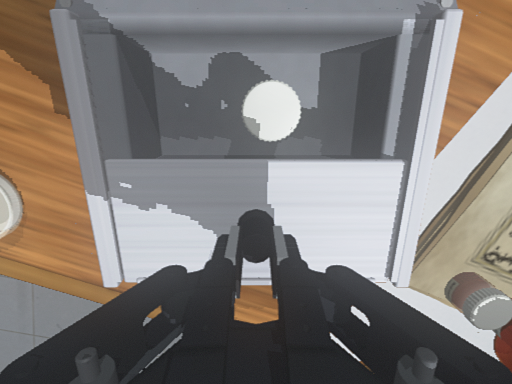

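View pics/g_s.png

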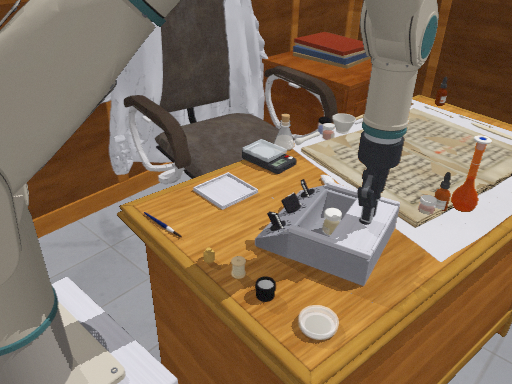

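```bash
python3 - <<'E'
from pl import *
_,a=shot("scene");im,c=shot("wrist")
for n_ in ("scene","top","wrist"):
    for t in ("jar_center","jar"):
        print(n_,t,[(q["uv"],round(q["score"],2)) for q in models.place_of(n_,t)][:2])
    print([q["uv"] for q in models.cut_out(n_,"jar")][:2])
print(atz(c,[271,110],59),atz(a,[334,213],59))
p=atz(c,[271,110],59)
Rv=np.column_stack([by,np.cross([0,0,-1.],by),[0,0,-1.]])
rowto([p[0],p[1],160],Rv)
E
```

```text
scene jar_center [([331.5, 225.1], 0.88), ([324.8, 237.4], 0.61)]
scene jar [([328.4, 228.9], 0.85), ([260.9, 292.3], 0.25)]
[[330.0, 219.8], [330.9, 234.7]]
top jar_center []
top jar []
[]
wrist jar_center [([267.3, 109.5], 0.78)]
wrist jar [([269.4, 110.9], 0.98), ([267.3, 110.9], 0.44)]
[[269.8, 109.4]]
[ 589.98404752 -122.21072102   59.        ] [ 588.35642749 -128.6573448    59.        ]
row [0.0096, -0.0742, -0.0837] [-0.0009, 0.001, 0.0008]
```

Release the knob, rise, go over the jar and look again.

>>> {"method": "move_arm", "body": {
  "moves": [
    [[0,0,0,0,0,0],[0,0,0,0,0,0],[0,0,0,0,0,0],[0,0,-0.035,0,0,0],[0,0,-0.07,0,0,0],[0.01,-0.045,-0.084,0,0,0],[0.01,-0.074,-0.084,0,0,0],[0.01,-0.074,-0.084,0,0,0],[0.01,-0.074,-0.084,0,0,0]]
  ],
  "jaw": 0.5
}}

```text
clock: 20.52
eef_pos: [591.8, -124.3, 158.5]
tool_rot: [3.141, -0.001, 0.221]
force: [-0.4, 0.4, -0.5]
width: 42.6
```

```bash
python3 - <<'E'
from pl import *
im,c=shot("wrist","h_w")
_,a=shot("scene","h_s")
T={}
for n_ in ("scene","wrist"):
    for t in ("jar_center","lid_knob"):
        q=models.place_of(n_,t);T[n_,t]=q[0]["uv"];print(n_,t,[(q["uv"],round(q["score"],2)) for q in q][:2])
    print([q["uv"] for q in models.cut_out(n_,"jar")][:2])
print(tri([a,c],[T["scene","jar_center"],T["wrist","jar_center"]]))
print(tri([a,c],[T["scene","lid_knob"],T["wrist","lid_knob"]]))
s=ctrl.read_state();print(s["eef_pos"],s["width"])
E
```

```text
scene jar_center [([331.3, 222.1], 0.71)]
scene lid_knob [([365.9, 216.7], 0.6)]
[[328.7, 219.1]]
wrist jar_center [([252.1, 179.3], 0.58)]
wrist lid_knob [([244.2, 269.2], 0.92)]
[[255.7, 184.2]]
(array([ 589.20315754, -122.89844054,   32.60786899]), [array([-0.8,  0.1]), array([0.7, 1.4])])
(array([ 596.72739086, -196.53028283,   79.73670195]), [array([ 0.9, -0.4]), array([-0.9, -1.7])])
[ 591.62540228 -123.44759247  158.47391842] 42.909621997119075
```

View pics/h_w.png

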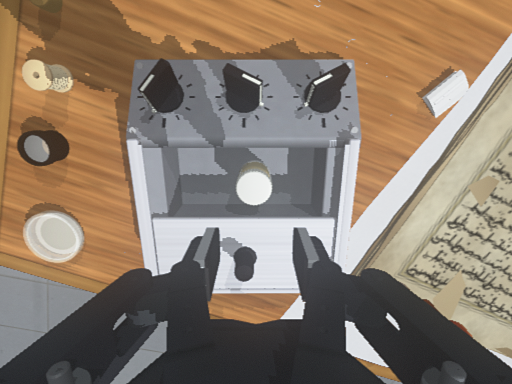

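```bash
python3 - <<'E'
from pl import *
im,c=shot("wrist")
q=models.cut_out("wrist","jar")[0]["pixels"]
g=cv2.cvtColor(im["color"],cv2.COLOR_BGR2GRAY);m=((g>200)&q).astype(np.uint8)
cnt=max(cv2.findContours(m,0,2)[0],key=cv2.contourArea);print(cv2.minEnclosingCircle(cnt),cv2.boundingRect(cnt))
for uv in ([254.5,187],[254,186]): print(atz(c,uv,59))
print(proj(c,np.array([589.5,-122.9,59.])))
Rv=np.column_stack([by,np.cross([0,0,-1.],by),[0,0,-1.]])
rowto([589.5,-122.9,22],Rv)
E
```

```text
((253.56369018554688, 188.21018981933594), 17.242441177368164) (237, 173, 34, 33)
[ 590.67559576 -120.54462456   59.        ]
[ 589.99483964 -119.68087703   59.        ]
[[252.75775682 189.0473813 ]]
row [-0.0022, -0.0008, 0.1365] [-0.0002, -0.0012, 0.0004]
```

>>> {"method": "move_arm", "body": {
  "moves": [
    [[-0.002,-0.001,0.0,0,0,0],[-0.002,-0.001,0.03,0,0,0],[-0.002,-0.001,0.06,0,0,0],[-0.002,-0.001,0.085,0,0,0],[-0.002,-0.001,0.11,0,0,0],[-0.002,-0.001,0.125,0,0,0],[-0.002,-0.001,0.135,0,0,0],[-0.002,-0.001,0.135,0,0,0],[-0.002,-0.001,0.135,0,0,0]]
  ],
  "jaw": 0.7
}}

```text
clock: 22.15
eef_pos: [590.3, -122.4, 24.4]
tool_rot: [3.141, -0.003, 0.222]
force: [0.5, 0.4, -0.5]
width: 59.6
```

```bash
python3 - <<'E'
from pl import *
s=ctrl.read_state();print(s["eef_pos"],s["width"],s["force"])
im,c=shot("wrist","i_w")
E
```

```text
[ 590.28790651 -122.4485447    24.37174272] 59.637410635874375 [ 0.46676105  0.38871127 -0.54006   ]
```

View pics/i_w.png

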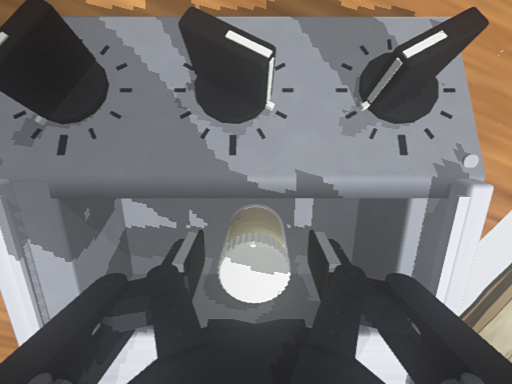

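>>> {"method": "move_arm", "body": {
  "moves": [
    [[0,0,0,0,0,0],[0,0,0,0,0,0],[0,0,0,0,0,0],[0,0,0,0,0,0],[0,0,0,0,0,0],[0,0,-0.01,0,0,0],[0,0,-0.03,0,0,0],[0,0,-0.055,0,0,0],[0,0,-0.085,0,0,0],[0,0,-0.11,0,0,0],[0,0,-0.125,0,0,0],[0,0,-0.125,0,0,0],[0,0,-0.125,0,0,0]]
  ],
  "jaw": 0
}}

```text
clock: 23.82
eef_pos: [588.8, -122.5, 147.9]
tool_rot: [-3.141, 0.0, 0.222]
force: [0.5, 0.6, -0.2]
width: 33.5
```

```bash
python3 - <<'E'
from pl import *
s=ctrl.read_state();print(s["eef_pos"],s["width"],s["force"])
im,c=shot("wrist","j_w");_,a=shot("scene","j_s");_,b=shot("top","j_t")
u={}
for n_ in ("scene","top"):
  for t in ("tray","jar_center"):
    q=models.place_of(n_,t);print(n_,t,[(x["uv"],round(x["score"],2)) for x in q][:2])
    if t=="tray" and q:u[n_]=q[0]["uv"]
print(tri([a,b],[u["scene"],u["top"]]) if len(u)==2 else u)
# tray corners (rim top z 10) from first top picture zoom
from numpy import array
b0=[(82,137),(226,168),(190,311),(41,281)]
C=[atz(b,(160+x/3,100+y/3),10) for x,y in b0];print(C,np.mean(C,0),[np.linalg.norm(C[i]-C[i-1]) for i in range(4)])
Rv=np.column_stack([by,np.cross([0,0,-1.],by),[0,0,-1.]])
rowto([556,162,150],Rv)
E
```

```text
[ 588.8145372  -122.54979227  147.91816328] 33.50655117197773 [ 0.49257447  0.62193221 -0.24454838]
scene tray [([225.9, 189.7], 0.64)]
scene jar_center [([336.3, 169.0], 0.67)]
top tray [([201.9, 175.1], 0.73)]
top jar_center [([346.6, 157.0], 0.7)]
(array([555.95335563, 158.88108393,   3.86306061]), [array([-1.9,  0.2]), array([ 1.6, -1.4])])
[array([611.56600665, 203.7070185 ,  10.        ]), array([603.65885356,  96.56781646,  10.        ]), array([495.95127402, 105.16073955,  10.        ]), array([501.8757157 , 213.30950085,  10.        ])] [553.26296248 154.68626884  10.        ] [np.float64(110.1097979164754), np.float64(107.43059007553744), np.float64(108.04980804265251), np.float64(108.31091164178662)]
row [0.0302, -0.2847, -0.0017] [-0.0006, -0.0006, 0.0008]
```

View pics/j_w.png

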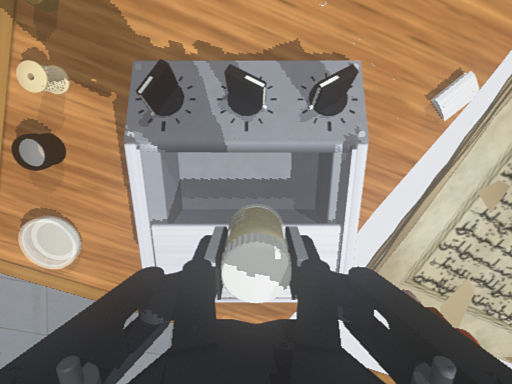

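View pics/j_s.png

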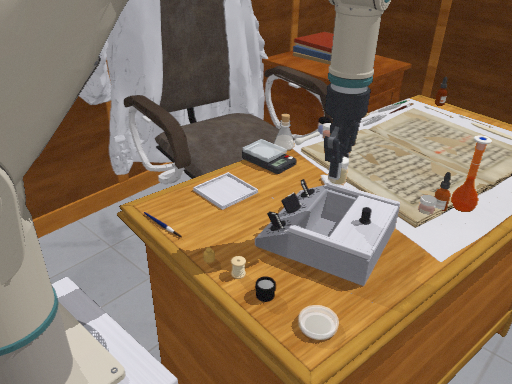

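>>> {"method": "move_arm", "body": {
  "moves": [
    [[0.005,-0.05,0,0,0,0],[0.011,-0.1,0,0,0,0],[0.016,-0.15,0,0,0,0],[0.021,-0.2,0,0,0,0],[0.026,-0.24,0,0,0,0],[0.029,-0.27,0,0,0,0],[0.03,-0.28,0.02,0,0,0],[0.03,-0.28,0.04,0,0,0],[0.03,-0.28,0.04,0,0,0]]
  ]
}}

```text
clock: 25.3
eef_pos: [555.9, 156.9, 107.4]
tool_rot: [3.141, 0.002, 0.223]
force: [0.3, -0.9, -0.9]
width: 33.5
```

```bash
python3 - <<'E'
from pl import *
s=ctrl.read_state();print(s["eef_pos"],s["width"],s["force"])
im,c=shot("wrist","k_w")
print([(x["uv"],x["score"]) for x in models.place_of("wrist","tray")])
print(proj(c,np.array([[553.3,154.7,2.],[556,160,2]])))
E
```

```text
[555.90400062 156.94618987 107.362471  ] 33.48271681609602 [ 0.30138191 -0.8747732  -0.93674037]
[]
[[252.07036722 189.77202746]
 [255.96238512 185.28977888]]
```

View pics/k_w.png

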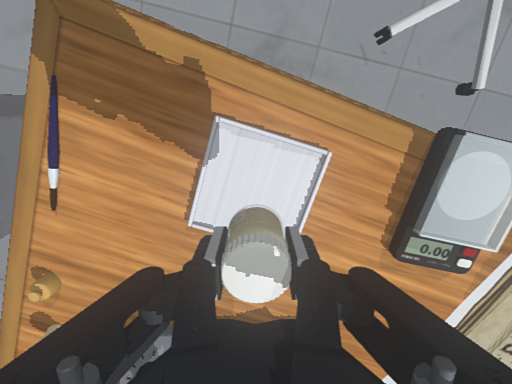

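```bash
python3 - <<'E'
from pl import *
_,c=shot("wrist")
A,B,C=[atz(c,u,10) for u in ((330,153),(189,226),(216,117))]
print(A,B,C,(A+B)/2,np.linalg.norm(A-C),np.linalg.norm(B-C))
Rv=np.column_stack([by,np.cross([0,0,-1.],by),[0,0,-1.]])
rowto([555.5,157,22],Rv)
E
```

```text
[616.59978403 207.17558804  10.        ] [501.72172744 106.43374322  10.        ] [509.32782444 215.48000988  10.        ] [559.16075574 156.80466563  10.        ] 107.59292140600226 109.31121161268369
row [-0.0024, -0.0002, 0.0874] [-0.0004, -0.0024, 0.0003]
```

>>> {"method": "move_arm", "body": {
  "moves": [
    [[0,0,0.025,0,0,0],[0,0,0.045,0,0,0],[0,0,0.06,0,0,0],[0,0,0.072,0,0,0],[0,0,0.08,0,0,0],[0,0,0.084,0,0,0],[0,0,0.084,0,0,0],[0,0,0.084,0,0,0]]
  ]
}}

```text
clock: 26.45
eef_pos: [557.5, 157.4, 25.1]
tool_rot: [-3.141, -0.002, 0.222]
force: [0.2, 0.9, -0.7]
width: 33.7
```

>>> {"method": "move_arm", "body": {
  "moves": [
    [[0,0,0.001,0,0,0],[0,0,0.002,0,0,0],[0,0,0.002,0,0,0]]
  ]
}}

```text
clock: 26.82
eef_pos: [557.2, 157.3, 22.7]
tool_rot: [-3.141, -0.001, 0.222]
force: [0.0, 0.2, -0.3]
width: 33.9
```

>>> {"method": "move_arm", "body": {
  "moves": [
    [[0,0,0.001,0,0,0],[0,0,0.002,0,0,0],[0,0,0.002,0,0,0]]
  ]
}}

```text
clock: 27.2
eef_pos: [557.2, 157.3, 20.7]
tool_rot: [-3.141, -0.001, 0.222]
force: [-0.1, 0.1, -0.9]
width: 33.7
```

```bash
python3 - <<'E'
from pl import *
im,_=shot("scene","l_s");cv2.imwrite("pics/l_z.png",cv2.resize(im["color"][130:230,160:300],None,fx=5,fy=5,interpolation=cv2.INTER_CUBIC))
E
```

```text
(no output)
```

View pics/l_z.png

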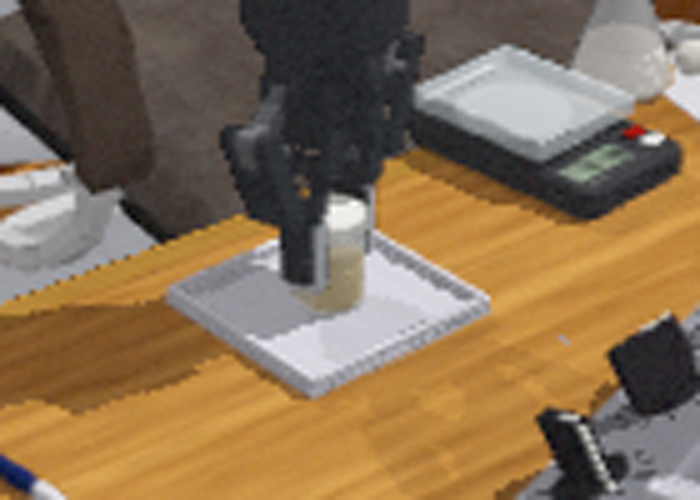

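>>> {"method": "move_arm", "body": {
  "moves": [
    [[0,0,0.001,0,0,0],[0,0,0.001,0,0,0]]
  ]
}}

```text
clock: 27.5
eef_pos: [557.2, 157.3, 20.5]
tool_rot: [3.141, -0.002, 0.222]
force: [-2.6, -1.0, 6.6]
width: 33.4
```

>>> {"method": "move_arm", "body": {
  "moves": [
    [[0,0,0.001,0,0,0],[0,0,0.001,0,0,0]]
  ]
}}

```text
clock: 27.75
eef_pos: [557.3, 157.3, 20.4]
tool_rot: [3.141, -0.002, 0.222]
force: [-3.2, -2.3, 14.3]
width: 33.5
```

>>> {"method": "move_arm", "body": {
  "moves": [
    [[0,0,-0.0015,0,0,0],[0,0,-0.0015,0,0,0]]
  ]
}}

```text
clock: 28.0
eef_pos: [557.5, 157.4, 20.5]
tool_rot: [-3.141, -0.002, 0.222]
force: [-0.3, -1.0, 4.8]
width: 33.8
```

>>> {"method": "move_arm", "body": {
  "moves": [
    [[0,0,0,0,0,0],[0,0,0,0,0,0],[0,0,0,0,0,0],[0,0,0,0,0,0],[0,0,-0.02,0,0,0],[0,0,-0.05,0,0,0],[0,0,-0.09,0,0,0],[0,0,-0.13,0,0,0],[0,0,-0.15,0,0,0],[0,0,-0.15,0,0,0],[0,0,-0.15,0,0,0]]
  ],
  "jaw": 0.75
}}

```text
clock: 29.38
eef_pos: [556.4, 156.7, 169.2]
tool_rot: [3.141, 0.0, 0.222]
force: [0.4, -0.5, 0.0]
width: 64.0
```

```bash
python3 - <<'E'
from pl import *
im,c=shot("wrist","m_w");i2,a=shot("scene","m_s");_,b=shot("top","m_t")
cv2.imwrite("pics/m_z.png",cv2.resize(i2["color"][130:290,160:410],None,fx=3.1,fy=3.1,interpolation=cv2.INTER_CUBIC))
u=[]
for n_ in ("wrist","scene"):
    q=models.place_of(n_,"jar_center");print(n_,[(x["uv"],x["score"]) for x in q][:2]);u.append(q[0]["uv"])
    q=models.place_of(n_,"tray");print(n_,[(x["uv"],x["score"]) for x in q][:2])
print(tri([c,a],u))
s=ctrl.read_state();print(s["clock"],s["eef_pos"],s["force"])
E
```

```text
wrist [([255.8, 179.6], 0.94)]
wrist [([257.3, 168.1], 0.56), ([255.2, 175.0], 0.33)]
scene [([222.8, 179.2], 0.77)]
scene [([224.4, 190.0], 0.73), ([304.1, 182.4], 0.53)]
(array([555.38368847, 158.90825493,  34.48867115]), [array([-1.2, -1.4]), array([ 0.8, -0.2])])
29.725 [556.80592289 157.20220426 169.66431446] [ 0.17893206  0.48511036 -0.00309204]
```

View pics/m_w.png

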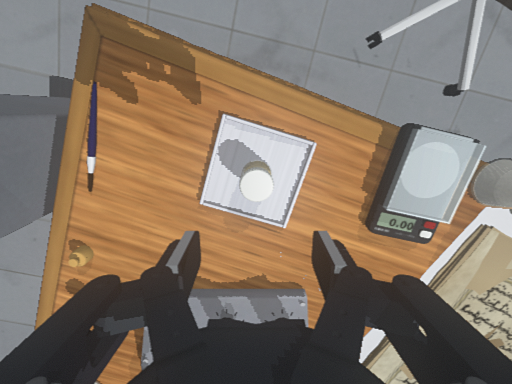

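View pics/m_z.png

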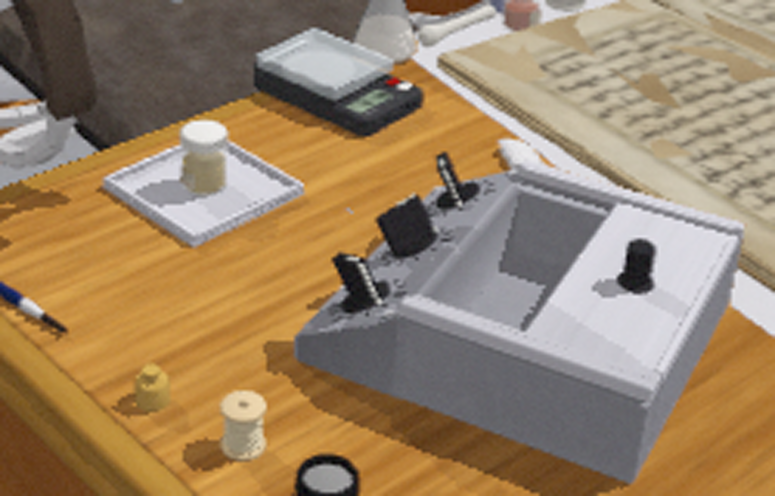

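```bash
python3 - <<'E'
import cv2
im=cv2.imread("pics/j_w.png");cv2.imwrite("pics/j_z.png",cv2.resize(im[55:145,125:375],None,fx=3.2,fy=3.2,interpolation=cv2.INTER_CUBIC))
E
```

```text
(no output)
```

View pics/j_z.png

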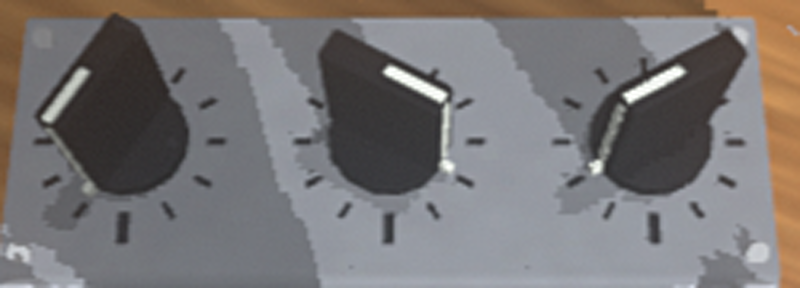

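```bash
python3 - <<'E'
from pl import *
im=get_image("wrist")
c=cam(im,{"tool_rot":[-3.141,0,.222],"eef_pos":np.array([588.8,-122.55,147.9])})
z=lambda u,v:np.array([125+(u+.5)/3.2-.5,55+(v+.5)/3.2-.5])
ang(c,-1,z(85,69),z(47,122))
ang(c,0,z(387,69),z(446,99))
ang(c,1,z(684,69),z(626,99))
E
```

```text
-1 16.270625064095366 angle 0.4975540480381971 [(np.float64(0.5), np.float64(-0.3)), (np.float64(8.2), np.float64(14.0))]
0 16.34801575693067 angle -1.0504080138410048 [(np.float64(-0.4), np.float64(-0.4)), (np.float64(-14.6), np.float64(7.7))]
1 16.561566640029497 angle 1.0558825116516446 [(np.float64(0.0), np.float64(-0.5)), (np.float64(14.4), np.float64(7.7))]
```

All dials are on the code, so I'm handing the job in.

```bash
python3 - <<'E'
from cell import job
print(job.finish_job())
E
```

```text
the job is handed in; nothing more can be done
None
```

I turned the three dials in order (left, middle, right), slid the lid back by its knob and set the jar upright in the tray. I handed the job in at about 30 s, with the gripper clear above the jar. The interface gives no verdict.

My last checks, all measured from the pictures:

| Check | Measured | Required |
|---|---|---|
| Left dial | 1.056 rad | 1.047 ± 0.15 |
| Middle dial | −1.050 rad | −1.047 ± 0.15 |
| Right dial | 0.498 rad | 0.524 ± 0.15 |
| Lid travel | about 74 mm | over 65 mm at the slide, at least 60 mm at the end |
| Jar axis to tray centre | about 2–6 mm | under 28 mm |

- **Dials:** I read the angles after the lid was opened and the jar lifted. The arm did not go near the dials after that.
- **Lid:** The 74 mm is 2 mm more than the stated 72 mm stop. I put that down to calibration error.
- **Jar:** It stands upright in the last pictures. I lowered it until it touched the tray at about 14 N, backed off 1.5 mm, then let go. Its triangulated centre height was 34.5 mm. The text implies about 29.5 mm and the limit is 34 mm. That reading came from two rough views, while the gripper height at contact (20.4 mm) matches the jar resting on the tray floor.
- **Tray centre:** The estimates differed by a few millimetres, from (553, 155) to (559, 157), which is well inside the tolerance.
- **Loose things:** The weight, spool and loupe look unmoved in the last scene picture. I judged that by eye and did not measure it.

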